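Index the stone blank to its next petal and hold it there

ROBOT

A 6-joint arm with a two-finger parallel gripper is mounted at the origin on the work surface. World frame = base frame: x ahead of the robot, y to its left, z up, the work surface at z = 0. Lengths are in m, angles in rad, forces in N, time in s.
With the tool pointing down it reaches from about 0.35 to 0.85 m from the base axis. Payload 8.1 kg.
Tool frame: the origin (TCP) lies midway between the tips of the shut fingers; the grasp point (between the pads) lies 19 mm behind it; z points along the fingers, x is the direction in which the jaws open and shut, and the axes are right-handed (so a half turn about z gives the same grasp; the last joint's range is limited). The gripper opens to 93 mm and grips with 3 to 60 N. Pads are 15 mm wide; open, the fingers measure 128 mm over their backs; the gripper's body (75 mm by 188 mm) begins 65 mm behind the grasp point.
Start: joints at [-1.204, 0.13, 1.488, -0, 1.523, -0.085], TCP at [0.262, -0.54, 0.189] pointing down, gripper open.
Joint ranges: [-2.96, 2.96], [-0.89, 2.26], [0.02, 2.5], [-1.34, 4.48], [0, 2.73], [-2.66, 2.66]. Speed limits (rad/s): [2.39, 2.39, 2.79, 3.14, 3.14, 3.14].

INTERFACE

Orientations are given as a unit quaternion [w, x, y, z].
In Python, from cell import env gives the robot as it stands.
- The arm moves only by the tool play_rows, never from a script. Its arguments are lists of equal length, an entry for each row: "dp": the shift along the world's x, y, z in cm, a list of three; "rot": the turn, a rotation vector about the world's x, y, z in degrees, a list of three; "hand": the finger opening in cm, from 0 to 9.3. A call has 1 to 20 rows; each row shifts and turns the commanded pose from where the row before left it; what a row does not reach is not made up. A row lasts 1/10 s, in which the tool goes at most 50 mm and 8.59 degrees, less where a joint would pass 70% of its speed; a pose out of reach is approached as far as the arm can. A call with a gripper value outside its range is refused whole. The fingers move at their own pace and stop on an object; "force" is the grip in N (left out, the last holds). Time passes only in rows, so rows that do not move let the fingers close. It gives the time, the measured TCP pose, the force and the opening at its end, in the units of the state.
- env.get_state(): the state, without advancing time (a new reading comes with each control period).
- env.get_image(name): name is "side" or "top"; returns a dict with "image" (400x640x3 uint8, blue, green, red), "camera_matrix" (3x3 intrinsics, pixels), "T" (4x4, takes a point from camera to world coordinates). Camera axes: x right, y up, looking along -z (the intrinsics and any distortion apply to the point x, -y, -z); pixel columns grow to the right and rows downward; lengths in m; the calibration is good to about 2 mm. A picture is of the moment at which its call begins. There is no depth.
- env.hand_in(): hands the job in, once; it reports no verdict.
The state is a dict: "clock": time; "joint_positions": joint angles; "joint_vel": joint speeds; "joint_efforts": joint torques, N m; "tool_pos": TCP position; "tool_rot": TCP orientation; "contact_force": force on the tool from outside, world axes, zero at the start; "wrist_torque": the same for the moment, N m; "finger_gap": finger opening in m.
Only numpy, scipy, OpenCV 4.12 (cv2) and the standard library are available. Lean on these libraries where they do the work, as an engineer would, in place of code of your own. Each camera call takes 0.05 s, during which the arm holds its last target. There are 200 camera calls.

TASK

Get the indexing stand ready for cutting the next petal: swing the open keeper bar shut over the stone blank until it clicks into its catch. Then take the wing knob of the index head and turn it clockwise (seen from above), feeling the clicks, to the third click from its home position without running past that click. The knob springs back if let go, so finish while holding it there, firmly gripped, with the keeper still shut, and leave the stones and tools lying around where they are.

Things in the scene. Friction and masses are not known exactly. Their poses are not given: they have to be found in the camera images.
- stand: Indexing stand bolted to the desk: grey cast base, x -115..100 mm, y -165..125 mm, deck 30 mm up. Origin on the desk; at yaw 0 x points away from the robot. White six-petal stone blank (64 mm across, top at z 66 mm) at x 0, y +65, geared 1:1 to the index head at x 0, y -95. Catch post for the keeper at x -104, y +65, 18x24 mm, top z 79. Plunger block of the index head at x +55, y -95, top z 51.
- keeper_hinge (a point): Point on the keeper bar's upright hinge axis at the bar's mid height, 73 mm above the desk, at x +70, y +65 mm of the stand (hinge bolt's top at 94 mm). Axes those of the stand.
- keeper (a joint): Keeper bar angle, rad. 0 = shut: bar along the stand's -x from the hinge, over the blank, nose in the catch. Grows (clockwise from above) as it opens to the stand's +y side, to 1.45; hard stop at -0.02. Hinge friction 0.06 N m keeps it where it is left. From about 0.075 to 0.035 the nose must be pushed past a spring roller, about 6 N at the post; then it snaps to 0 and stays.
- keeper_post (a point): On the axis of the upright handle post at the bar's free end, 130 mm from the hinge axis, 104 mm above the desk. Round steel post, 14 mm diameter, from the bar's top (z 78; collar 18 mm wide to z 81) to z 118 mm. The bar is a steel flat 20 mm wide, z 68 to 78 mm. This point's x axis runs along the bar towards the hinge.
- index (a joint): Index angle, rad. 0 = home stop, where the knob starts (0 to 0.03); grows clockwise from above. Clicks every 20 degrees: 0.349, 0.698, third 1.047, more after; end stop 1.85. A spring (0.11 N m at home, 0.13 at the third click) pulls home and beats the clicks: turning takes about 0.05 N m just before a click drops in, jumps to about 0.2 just after; let go, it runs back home.
- index_knob: Black wing knob. Origin on its axis, 34 mm above the desk. Skirt 46 mm across, to z 54 mm; on it a flat-sided wing 50 mm long (x), 14 mm thick (y), z 54 to 90 mm. At home its axes are the stand's and the white pointer line is at its -x end. Turns with joint index; under it a pin plate 68 mm across turns too, z 34 to 48 mm.
- knob_grip (a point): Grip point on the wing knob's axis, 79 mm above the desk, 11 mm below the wing's top. Axes those of the knob: the wing runs along x, its flat sides face y.
- offcut: White stone offcut 34 x 22 x 10 mm lying on the stand's deck between the two stations, to be left alone. Origin at its underside.
- bangle: White stone bangle, 74 mm outside, 12 mm high, lying on the desk left of the stand, to be left alone. Origin at its underside.
- slab: Tan stone slab 44 x 28 x 12 mm lying on the stand's deck, at its rear between index head and keeper hinge, to be left alone. Origin at its underside.
- disc: White stone disc 48 mm across, 12 mm thick, on the desk left of the stand, near its front, to be left alone. Origin at its underside.
- brush: Brush, 170 mm long, on the desk right of the stand, to be left alone.
- phone: Black telephone 72 x 150 x 8 mm on the desk well to the right, to be left alone. Origin at its underside.
- caliper: Steel sliding caliper 200 mm long on the desk well to the left, to be left alone. Origin at its underside.

How it is judged:
By the outcome, as a careful person would: the job done as asked, in the order asked, and still so for the second after the job is handed in, while the arm keeps its last pose, push and grip.
It also fails if it takes over 64 s, if anything falls off the work surface, if the arm or the gripper's body presses on something with over 40 N, if the wrist force passes 120 N, or if a joint passes its speed limit or range.

## Working session

There is one attempt and no reset: what is moved stays moved. The work goes in short steps, Python scripts to look and compute and a tool call to move; the robot and the scene stay as the last step left them, time stands still between calls to the robot, and variables do not carry over. Pictures are saved under pics/ and viewed, about 8 in all and at most 12, crops included, and the job is handed in when it is done.

Besides the shell and the picture viewer there is one more tool, called after "Request:" as name(argument=value, ...) on one line, values as JSON. play_rows: Moves the arm, as the interface text tells. Its arguments: {"type":"object","properties":{"dp":{"type":"array"},"rot":{"type":"array"},"hand":{"type":"array"},"force":{"type":"number"}},"required":["dp","rot","hand"]}

```bash
mkdir -p pics; ls; python3 - <<'E'
from cell import env
import cv2,numpy as np,pickle
d={}
for n in("top","side"):
    r=env.get_image(n);d[n]=r;cv2.imwrite(f"pics/{n}0.png",r["image"]);print(n,r["camera_matrix"],r["T"].round(3),[k for k in r])
pickle.dump(d,open("d0.pkl","wb"))
print(env.get_state())
E
```

```text
pics
top [[464.06228654   0.         323.09688012]
 [  0.         464.06228654 194.10029877]
 [  0.           0.           1.        ]] [[-0.006  0.99  -0.142  0.315]
 [-1.    -0.007 -0.009 -0.071]
 [-0.01   0.142  0.99   1.804]
 [ 0.     0.     0.     1.   ]] ['image', 'camera_matrix', 'T']
side [[377.68320607   0.         320.914382  ]
 [  0.         377.68320607 204.18990858]
 [  0.           0.           1.        ]] [[-0.665  0.499 -0.556 -0.055]
 [-0.747 -0.426  0.51   0.509]
 [ 0.017  0.754  0.656  0.802]
 [ 0.     0.     0.     1.   ]] ['image', 'camera_matrix', 'T']
{'clock': 0.1, 'joint_positions': array([-1.20443673e+00,  1.31115342e-01,  1.48915033e+00, -4.21605684e-05,
        1.52302666e+00, -8.54291050e-02]), 'joint_vel': array([ 0.00035315, -0.00262432, -0.00302466,  0.0007757 ,  0.00179819,
       -0.00013663]), 'joint_efforts': array([ 1.20510649e-03, -5.61343575e+01, -4.93094659e+01,  7.73601746e-02,
        2.92030448e-02,  2.75837806e-06]), 'tool_pos': array([ 0.26172918, -0.53927168,  0.18778568]), 'tool_rot': array([-4.94050984e-04,  8.47518811e-01, -5.30764676e-01, -6.91798883e-04]), 'contact_force': array([-0.30142707,  0.79428205,  0.24803658]), 'wrist_torque': array([0.00640048, 0.05834209, 0.01587748]), 'finger_gap': 0.09296207903155719}
```

View pics/top0.png

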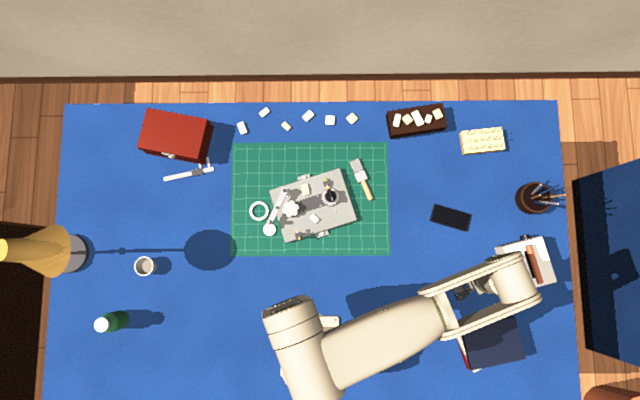

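View pics/side0.png

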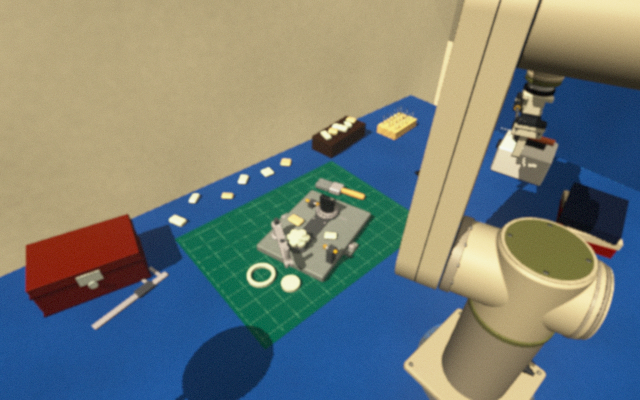

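The stand is at about (315,207) in the top view, turned about 15–20°, with the keeper open to its left. Next I'll enlarge both views.

```bash
python3 - <<'E'
import cv2,pickle
d=pickle.load(open("d0.pkl","rb"))
a=cv2.resize(d["top"]["image"][160:250,240:370],None,fx=6,fy=6,interpolation=cv2.INTER_CUBIC)
b=cv2.resize(d["side"]["image"][180:285,240:380],None,fx=5.5,fy=5.5,interpolation=cv2.INTER_CUBIC)
cv2.imwrite("pics/ta.png",a);cv2.imwrite("pics/sa.png",b)
E
```

```text
(no output)
```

View pics/ta.png

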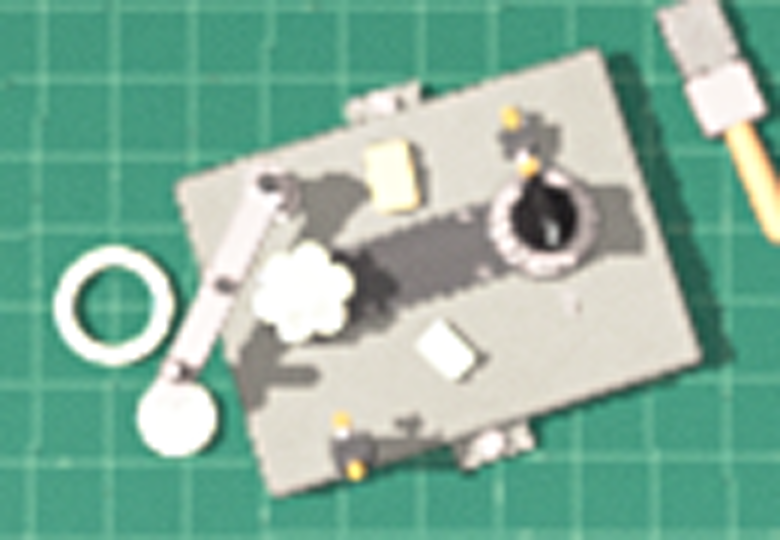

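View pics/sa.png

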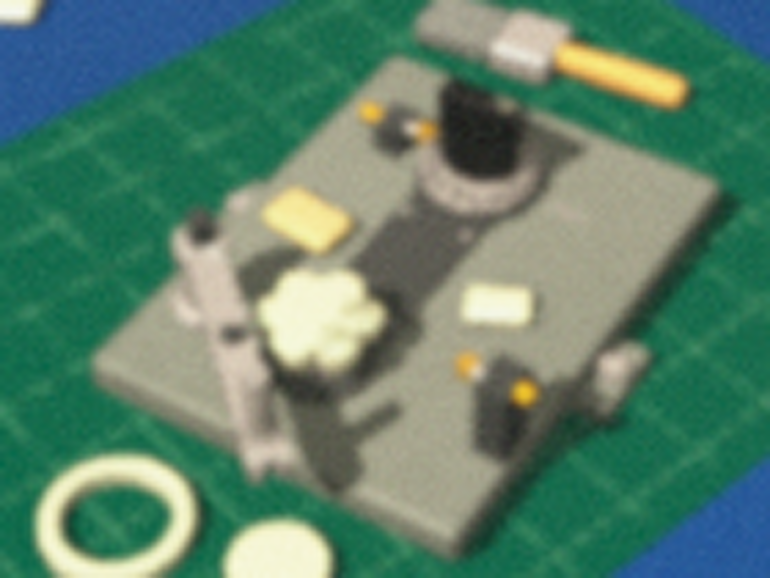

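The top crop gives these deck corners: (178,183), (597,50), (700,360) and (275,492). The hinge bolt is at (270,183), the bar's free end/post is near (180,372), and the knob is at (545,220). The side crop shows the same layout, with the keeper post near (260,420).

```bash
cat >h.py <<'E'
import numpy as np
def ray(r,px,z):
    K,T=r["camera_matrix"],r["T"]
    c=np.linalg.solve(K,[px[0],px[1],1.]);v=T[:3,:3]@[c[0],-c[1],-c[2]];o=T[:3,3]
    return o+v*(z-o[2])/v[2]
def proj(r,P):
    q=np.linalg.inv(r["T"])@np.append(P,1);k=r["camera_matrix"]@[q[0],-q[1],-q[2]];return k[:2]/k[2]
def fit(A,B):  # 2D rigid A->B
    a,b=A-A.mean(0),B-B.mean(0)
    t=np.arctan2((a[:,0]*b[:,1]-a[:,1]*b[:,0]).sum(),(a*b).sum())
    R=np.array([[np.cos(t),-np.sin(t)],[np.sin(t),np.cos(t)]]);return t,R,B.mean(0)-R@A.mean(0)
E
python3 - <<'E'
import pickle,numpy as np;from h import *
d=pickle.load(open("d0.pkl","rb"))
S=dict(top=(6,240,160),side=(5.5,240,180))
def px(n,u): s,a,b=S[n];return ((u[0]+.5)/s-.5+a,(u[1]+.5)/s-.5+b)
def cr(n,P): s,a,b=S[n];p=proj(d[n],P);return ((p-[a,b]+.5)*s-.5).round()
A=np.array([[100,125],[100,-165],[-115,-165],[-115,125]])/1e3
for n,C in dict(top=[(178,183),(597,50),(700,360),(275,492)],side=[(95,362),(398,57),(720,187),(455,550)]).items():
    B=np.array([ray(d[n],px(n,c),.03)[:2] for c in C]);t,R,o=fit(A,B)
    print(n,"yaw",np.degrees(t),"o",o.round(4),"res",((A@R.T+o-B)*1e3).round(1).tolist())
    if n=="top":T0=(t,R,o)
t,R,o=T0
W=lambda x,y,z:np.append(R@[x,y]+o,z)
for n in S:
    print(n,"hinge94",cr(n,W(.07,.065,.094)),"knob90",cr(n,W(0,-.095,.09)),"blank",cr(n,W(0,.065,.066)),"catch79",cr(n,W(-.104,.065,.079)))
    for q in (.9,1.0,1.1,1.2,1.3,1.45):
        x,y=.07-.13*np.cos(q),.065+.13*np.sin(q)
        print(q,"base",cr(n,W(x,y,.078)),"top",cr(n,W(x,y,.118)),W(x,y,.104).round(4))
print("knob",W(0,-.095,.079))
E
```

```text
top yaw 17.33445544974644 o [0.531  0.0067] res [[1.9, 3.0], [3.0, -2.7], [-0.3, -3.1], [-4.5, 2.8]]
side yaw 17.22845338564507 o [0.527  0.0129] res [[1.0, 3.3], [0.6, 0.5], [-2.6, -2.2], [0.9, -1.7]]
top hinge94 [267. 181.] knob90 [546. 210.] blank [303. 293.] catch79 [351. 449.]
0.9 base [150. 356.] top [142. 351.] [0.471  0.1628 0.104 ]
1.0 base [134. 344.] top [125. 338.] [0.4788 0.1731 0.104 ]
1.1 base [119. 330.] top [109. 323.] [0.4877 0.1827 0.104 ]
1.2 base [105. 314.] top [ 95. 308.] [0.4974 0.1913 0.104 ]
1.3 base [ 93. 298.] top [ 83. 290.] [0.5079 0.1989 0.104 ]
1.45 base [ 79. 271.] top [ 68. 263.] [0.5251 0.2082 0.104 ]
side hinge94 [206. 214.] knob90 [489.  93.] blank [324. 307.] catch79 [509. 372.]
0.9 base [220. 434.] top [215. 374.] [0.471  0.1628 0.104 ]
1.0 base [191. 435.] top [185. 376.] [0.4788 0.1731 0.104 ]
1.1 base [162. 435.] top [156. 375.] [0.4877 0.1827 0.104 ]
1.2 base [134. 432.] top [127. 372.] [0.4974 0.1913 0.104 ]
1.3 base [107. 427.] top [ 99. 367.] [0.5079 0.1989 0.104 ]
1.45 base [ 69. 415.] top [ 60. 355.] [0.5251 0.2082 0.104 ]
knob [ 0.55931306 -0.08393676  0.079     ]
```

Request:
play_rows(dp=[[1.2, 4, 0.1], [1.2, 4, 0.1], [1.2, 4, 0.1], [1.2, 4, 0.1], [1.2, 4, 0.1], [1.2, 4, 0.1], [1.2, 4, 0.1], [1.2, 4, 0.1], [1.2, 4, 0.1], [1.2, 4, 0.1], [1.2, 4, 0.1], [1.2, 4, 0.1], [1.2, 4, 0.1], [1.2, 4, 0.1], [1.2, 4, 0.1], [1.2, 4, 0.1], [1.2, 4, 0.1], [0.9, 4, 0.1], [0, 0, 0], [0, 0, 0]], rot=[[0, 0, 2.1], [0, 0, 2.1], [0, 0, 2.1], [0, 0, 2.1], [0, 0, 2.1], [0, 0, 2.1], [0, 0, 2.1], [0, 0, 2.1], [0, 0, 2.1], [0, 0, 2.1], [0, 0, 2.1], [0, 0, 2.1], [0, 0, 2.1], [0, 0, 2.1], [0, 0, 2.1], [0, 0, 2.1], [0, 0, 2.1], [0, 0, 2.1], [0, 0, 0], [0, 0, 0]], hand=[0, 0, 0, 0, 0, 0, 0, 0, 0, 0, 0, 0, 0, 0, 0, 0, 0, 0, 0, 0], force=20)

```text
clock: 2.1
tool_pos: [0.4744, 0.1807, 0.206]
tool_rot: [0.001, 0.974, -0.227, -0.001]
contact_force: [-0.3, 0.9, -0.4]
finger_gap: 0.0004
```

Request:
play_rows(dp=[[0, 0, -3], [0, 0, -3], [0, 0, -3], [0, 0, -2], [0, 0, 0]], rot=[[0, 0, 0], [0, 0, 0], [0, 0, 0], [0, 0, 0], [0, 0, 0]], hand=[0, 0, 0, 0, 0])

```text
clock: 2.6
tool_pos: [0.4721, 0.178, 0.0932]
tool_rot: [0.002, 0.974, -0.229, -0.003]
contact_force: [-0.3, -0.5, -0.6]
finger_gap: 0.0008
```

```bash
python3 - <<'E'
from cell import env
import cv2,numpy as np,pickle
from h import *
s=env.get_state();print(s["tool_pos"],s["contact_force"])
d={}
for n in("top","side"): d[n]=env.get_image(n)
pickle.dump(d,open("d1.pkl","wb"))
for n in d: print(n,proj(d[n],s["tool_pos"]))
a=cv2.resize(d["top"]["image"][160:250,240:340],None,fx=4,fy=4,interpolation=cv2.INTER_CUBIC)
b=cv2.resize(d["side"]["image"][190:290,240:340],None,fx=4,fy=4,interpolation=cv2.INTER_CUBIC)
b=b[:360]
cv2.imwrite("pics/p1.png",np.hstack([a,b]))
E
```

```text
[0.47214861 0.17796073 0.09318288] [-0.33875779 -0.47616318 -0.64921047]
top [260.00398081 218.32730663]
side [273.94613056 257.2283064 ]
```

View pics/p1.png

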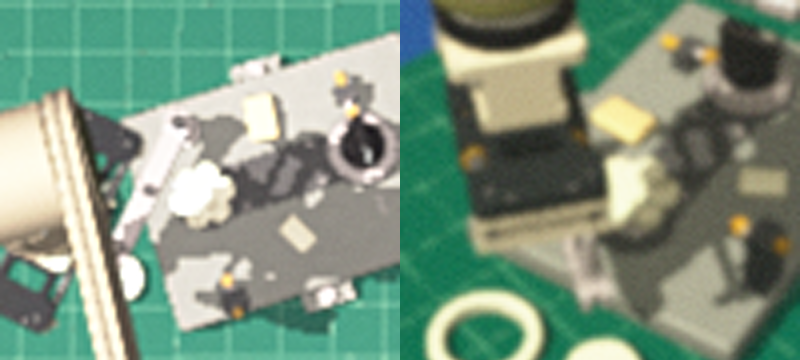

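```bash
python3 - <<'E'
import numpy as np
t=np.radians(17.3);R=np.array([[np.cos(t),-np.sin(t)],[np.sin(t),np.cos(t)]]);o=np.array([.529,.0095])
for q in np.arange(.75,-.1,-.05):
    p=R@(np.array([.07-.13*np.cos(q),.065+.13*np.sin(q)])+.016*np.array([np.sin(q),np.cos(q)]))+o
    print(round(q,2),(p*100).round(2),"yaw",17.3-np.degrees(q).round(1))
print(R@[0,-.095]+o)
E
```

```text
0.75 [46.63 16.31] yaw -25.7
0.7 [46.29 15.75] yaw -22.8
0.65 [45.98 15.18] yaw -19.900000000000002
0.6 [45.69 14.58] yaw -17.099999999999998
0.55 [45.44 13.98] yaw -14.2
0.5 [45.22 13.36] yaw -11.3
0.45 [45.03 12.74] yaw -8.5
0.4 [44.87 12.1 ] yaw -5.599999999999998
0.35 [44.74 11.46] yaw -2.8000000000000007
0.3 [44.65 10.81] yaw 0.10000000000000142
0.25 [44.58 10.16] yaw 3.0
0.2 [44.56  9.51] yaw 5.800000000000001
0.15 [44.56  8.85] yaw 8.700000000000001
0.1 [44.59  8.2 ] yaw 11.600000000000001
0.05 [44.66  7.55] yaw 14.4
-0.0 [44.76  6.9 ] yaw 17.3
-0.05 [44.9   6.26] yaw 20.2
[ 0.55725061 -0.08120228]
```

Request:
play_rows(dp=[[-0.3, -0.6, -0.2], [-0.3, -0.6, -0.1], [-0.25, -0.55, 0], [-0.33, -0.56, 0], [-0.31, -0.57, 0], [-0.29, -0.6, 0], [-0.25, -0.6, 0], [-0.22, -0.62, 0], [-0.19, -0.62, 0], [-0.16, -0.64, 0], [0, 0, 0]], rot=[[0, 0, 0], [0, 0, 0], [0, 0, 0], [0, 0, 2.9], [0, 0, 2.9], [0, 0, 2.9], [0, 0, 2.9], [0, 0, 2.9], [0, 0, 2.9], [0, 0, 2.9], [0, 0, 0]], hand=[0, 0, 0, 0, 0, 0, 0, 0, 0, 0, 0])

```text
clock: 3.8
tool_pos: [0.449, 0.1198, 0.0942]
tool_rot: [0.0, 0.999, -0.052, 0.0]
contact_force: [-0.3, -0.6, 0.2]
finger_gap: 0.0003
```

```bash
python3 - <<'E'
from cell import env
import cv2,numpy as np
d={n:env.get_image(n) for n in("top","side")}
a=cv2.resize(d["top"]["image"][160:250,240:340],None,fx=4,fy=4,interpolation=cv2.INTER_CUBIC)
b=cv2.resize(d["side"]["image"][190:280,240:340],None,fx=4,fy=4,interpolation=cv2.INTER_CUBIC)
cv2.imwrite("pics/p2.png",np.hstack([a,b]))
E
```

```text
(no output)
```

View pics/p2.png

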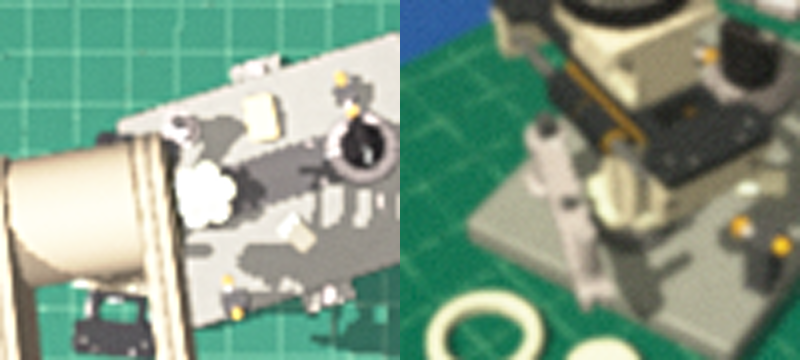

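```bash
python3 - <<'E'
import pickle,numpy as np;from h import *
from cell import env
import cv2
d=pickle.load(open("d0.pkl","rb"))
s=d["side"];t=d["top"]
for z in (.078,.118,.13): 
  p=proj(s,[.449,.1198,z]);print("tcp side crop",z,(p-[240,190])*4+[400,0], proj(t,[.449,.1198,z]))
for c in [(592,290),(580,240),(575,232),(548,120),(570,200)]:
  p=((c[0]-400)/4+240,c[1]/4+190)
  print(c,*[ray(s,p,z)[:2].round(4) for z in (.068,.078,.094,.118)])
print("top obs")
for c in [(270,183),(225,285),(180,372),(165,390)]:
  p=(c[0]/6+240-.4,c[1]/6+160-.4); print(c,*[ray(t,p,z)[:2].round(4) for z in (.068,.078,.094,.118)])
b=cv2.resize(d["side"]["image"][205:275,260:330],None,fx=8,fy=8,interpolation=cv2.INTER_CUBIC)
r=env.get_image("side")["image"]
c=cv2.resize(r[215:275,270:305],None,fx=9,fy=9,interpolation=cv2.INTER_CUBIC)
a=cv2.resize(d["top"]["image"][185:232,262:300],None,fx=11,fy=11,interpolation=cv2.INTER_CUBIC)
h=515;cv2.imwrite("pics/p3.png",np.hstack([a[:h],c[:h]]))
E
```

```text
tcp side crop 0.078 [633.74401497 260.13482225] [276.10031421 224.791292  ]
tcp side crop 0.118 [632.33574746 216.77778834] [274.89195396 223.94591199]
tcp side crop 0.13 [631.89760465 203.28846726] [274.51832203 223.68451564]
(592, 290) [0.4539 0.1498] [0.4469 0.1547] [0.4358 0.1626] [0.4192 0.1743]
(580, 240) [0.4921 0.1299] [0.4846 0.1351] [0.4727 0.1434] [0.4548 0.1558]
(575, 232) [0.4997 0.1281] [0.4922 0.1333] [0.4801 0.1416] [0.4619 0.1541]
(548, 120) [0.5965 0.078 ] [0.5877 0.0838] [0.5735 0.0932] [0.5522 0.1073]
(570, 200) [0.5247 0.1132] [0.5168 0.1186] [0.5042 0.1272] [0.4852 0.1402]
top obs
(270, 183) [0.581  0.0898] [0.5795 0.0889] [0.5771 0.0874] [0.5734 0.0852]
(225, 285) [0.5165 0.1177] [0.5153 0.1166] [0.5134 0.1149] [0.5106 0.1123]
(180, 372) [0.4619 0.1454] [0.4611 0.1442] [0.4597 0.1422] [0.4577 0.1392]
(165, 390) [0.4507 0.1547] [0.4499 0.1534] [0.4487 0.1513] [0.4468 0.1482]
```

View pics/p3.png

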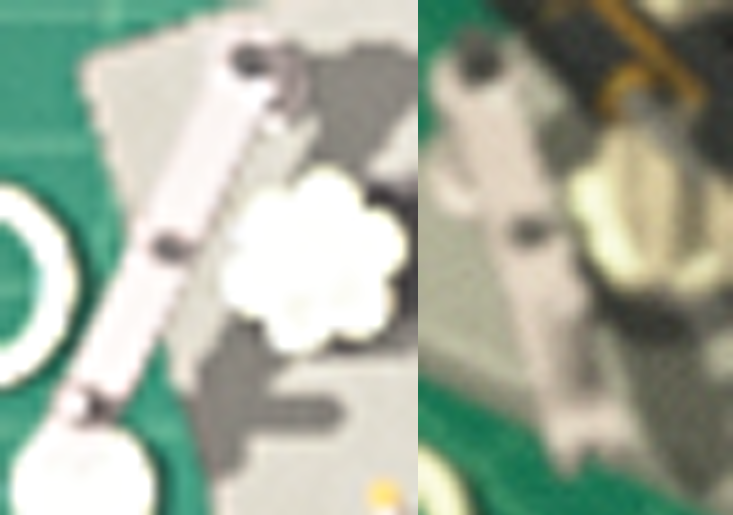

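```bash
python3 - <<'E'
import pickle,numpy as np;from h import *
from cell import env
import cv2
d=pickle.load(open("d0.pkl","rb"));d1=pickle.load(open("d1.pkl","rb"))
now=env.get_image("side");print(env.get_state()["tool_pos"],env.get_state()["contact_force"])
pickle.dump(now,open("d2s.pkl","wb"))
D=cv2.absdiff(d["side"]["image"],now["image"]).max(2)
print("rows 240-268 step2, cols 276..312 step2");
for v in range(240,272,2): print(v,*["%3d"%x for x in D[v,276:316:2]])
def tri(a,b): # rays a (top px), b (side px)
    A=[];P=[]
    for r,p in((d["top"],a),(d["side"],b)):
        o=r["T"][:3,3];v=ray(r,p,0)-o;v/=np.linalg.norm(v);M=np.eye(3)-np.outer(v,v);A.append(M);P.append(M@o)
    x=np.linalg.solve(A[0]+A[1],P[0]+P[1]);return x.round(4),[(proj(d[n],x)-p).round(1) for n,p in(("top",a),("side",b))]
print("posttop",tri((269,221.5),(286.3,245)))
print("mid",tri((262+172/11,185+245/11),(282.4,240.4)))
print("hinge",tri((262+250/11,185+60/11),(276.9,219.5)))
E
```

```text
[0.44914898 0.12073099 0.09401086] [-8.53175148e-01  1.66859534e-04 -6.20982834e-02]
rows 240-268 step2, cols 276..312 step2
240   8  15  14   7  15  14  13   7  32  72  62  85 102  60  24  44  40  56  54  40
242  11  12  11  12  14  12   8  13   8  65  56  87 102  62  22  21  50  63  34  22
244  12  13  14  14  15  11   4  15   3  18  13  56  46  14  15  80  62  32  14  10
246  15   8  10   9  10  11  15   7   8  17  25   4   8  13  30  35  10   3  10  11
248  11   5  13  17  10  14   7   9   7   1   6  13  12  10   8   3   7   4  12  15
250  12  11  16  13  10  11  10   8   5   3   8   7   7   8   1  13  10   7   7  10
252   7  16  11  15  16  15   5   9  10   5   2   9   7  10  14  10  13  16  13   8
254  16  14  12  11  13  11  11   9   6   3  11   7   7   2  12  15  11   6   8  11
256  13  12  10  15  12   6   9  11   8   6   8  12   8   6   7   5  10   8  13  10
258   8  16  10  13  11  13  15  13  11   9   9   5   4   9   8   6   8  16  11  11
260   7  12   9  15   9  15  16  10  14  12  10   7   1   8   7   8   9   9  10   9
262   8   9   3   8  17  14  16  18  12  11  13   2   6   7  13   7  12  16  13  12
264   8   6   8  14  12  11  12  15   4  13  11   6   6   6   7  13  13  10  16  13
266  10   7   5   8   8   9  14   9   8   7   5  12   5   6   4  11  19  17  13  11
268   7  10   7   5   6   4   6  11   6   7   8   5  15  11  10  12  12  15   9  11
270  11   8  11   9  16  11  13  11   5  11   8   7   5   7  11  14  11   9  13  13
posttop (array([0.4601, 0.1433, 0.1219]), [array([-0.7, -0.6]), array([1.4, 0.2])])
mid (array([0.5166, 0.1166, 0.0748]), [array([-0.4, -0.4]), array([0.8, 0.1])])
hinge (array([0.5776, 0.0886, 0.0897]), [array([-0.3, -0.3]), array([0.6, 0.1])])
```

The bar hasn't moved, and the fingertips look higher in the image than reported. I think they passed over the post, so I'll go back over it and try again lower down.

Request:
play_rows(dp=[[0, 0, 3], [0, 0, 3], [1, 3, 0], [1.3, 3.2, 0], [0, 0, -3], [0, 0, -3], [0, 0, -1.3], [0, 0, 0], [0, 0, 0]], rot=[[0, 0, 0], [0, 0, 0], [0, 0, -8], [0, 0, -8], [0, 0, -4], [0, 0, 0], [0, 0, 0], [0, 0, 0], [0, 0, 0]], hand=[0, 0, 0, 0, 0, 0, 0, 0, 0])

```text
clock: 4.9
tool_pos: [0.4724, 0.1827, 0.0816]
tool_rot: [-0.0, 0.974, -0.225, 0.0]
contact_force: [0.8, -0.4, -0.1]
finger_gap: 0.0006
```

Request:
play_rows(dp=[[-0.3, -0.6, 0], [-0.3, -0.6, 0], [-0.25, -0.55, 0], [-0.33, -0.56, 0], [-0.31, -0.57, 0], [0, 0, 0]], rot=[[0, 0, 0], [0, 0, 0], [0, 0, 0], [0, 0, 2.9], [0, 0, 2.9], [0, 0, 0]], hand=[0, 0, 0, 0, 0, 0])

```text
clock: 5.5
tool_pos: [0.457, 0.153, 0.0812]
tool_rot: [-0.0, 0.984, -0.176, 0.0]
contact_force: [-0.3, 0.3, -0.2]
finger_gap: 0.0006
```

```bash
python3 - <<'E'
from cell import env
import cv2,numpy as np,pickle
from h import *
s=env.get_state();print(s["tool_pos"],s["contact_force"],s["wrist_torque"])
d={n:env.get_image(n) for n in("top","side")}
print(proj(d["side"],s["tool_pos"]),proj(d["top"],s["tool_pos"]))
c=cv2.resize(d["side"]["image"][200:275,260:320],None,fx=7,fy=7,interpolation=cv2.INTER_CUBIC)
cv2.imwrite("pics/p4.png",c)
E
```

```text
[0.45701861 0.15297025 0.08123299] [-0.25687239  0.30253501 -0.15739695] [-0.0305772  -0.02608629  0.00532728]
[286.01202321 258.91673217] [267.11867212 222.62889083]
```

View pics/p4.png

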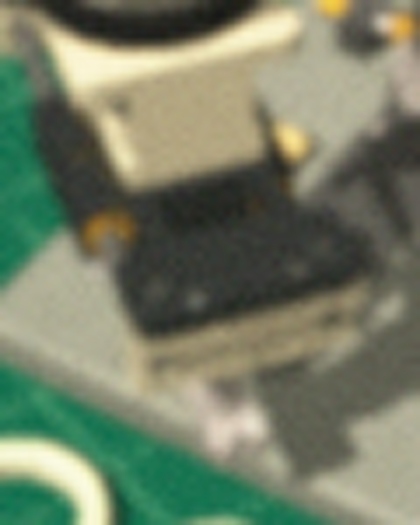

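The bar's nose has moved about 3 px to the right, so this height makes contact. I'll keep sweeping.

Request:
play_rows(dp=[[-0.29, -0.6, 0], [-0.25, -0.6, 0], [-0.22, -0.62, 0], [-0.19, -0.62, 0], [-0.16, -0.64, 0], [-0.13, -0.64, 0], [-0.09, -0.65, 0], [-0.07, -0.65, 0], [-0.02, -0.65, 0], [0, -0.66, 0], [0, 0, 0]], rot=[[0, 0, 2.9], [0, 0, 2.9], [0, 0, 2.9], [0, 0, 2.9], [0, 0, 2.9], [0, 0, 2.9], [0, 0, 2.9], [0, 0, 2.9], [0, 0, 2.9], [0, 0, 2.9], [0, 0, 0]], hand=[0, 0, 0, 0, 0, 0, 0, 0, 0, 0, 0])

```text
clock: 6.7
tool_pos: [0.443, 0.0901, 0.0808]
tool_rot: [0.0, 0.997, 0.076, 0.0]
contact_force: [0.5, 0.7, 0.7]
finger_gap: 0.0003
```

```bash
python3 - <<'E'
from cell import env
import cv2,numpy as np,pickle
s=env.get_state();print(s["tool_pos"],s["contact_force"],s["wrist_torque"])
d={n:env.get_image(n) for n in("top","side")}
pickle.dump(d,open("d3.pkl","wb"))
a=cv2.resize(d["top"]["image"][170:240,250:340],None,fx=5,fy=5,interpolation=cv2.INTER_CUBIC)
b=cv2.resize(d["side"]["image"][200:270,260:330],None,fx=5,fy=5,interpolation=cv2.INTER_CUBIC)
cv2.imwrite("pics/p5.png",np.hstack([a,b]))
E
```

```text
[0.4430103  0.09013849 0.08084504] [0.45176664 0.73621649 0.74448847] [-0.05084576 -0.10167779 -0.00523127]
```

View pics/p5.png

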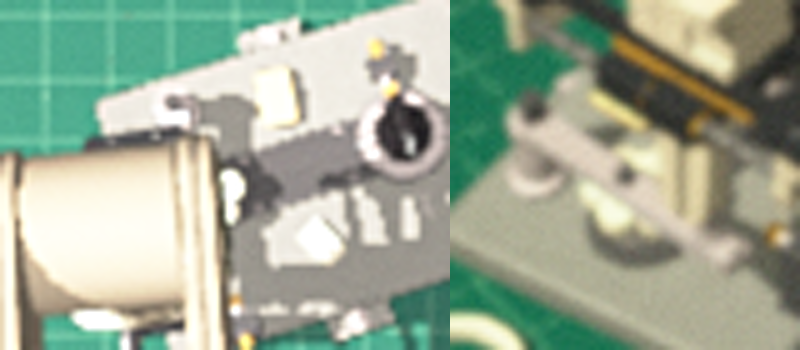

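Request:
play_rows(dp=[[0.03, -0.45, 0], [0.03, -0.45, 0], [0.04, -0.4, 0], [0.04, -0.35, 0], [0, 0, 0]], rot=[[0, 0, 2], [0, 0, 2], [0, 0, 2], [0, 0, 1], [0, 0, 0]], hand=[0, 0, 0, 0, 0])

```text
clock: 7.3
tool_pos: [0.4443, 0.0744, 0.0808]
tool_rot: [-0.0, 0.991, 0.137, 0.0]
contact_force: [-0.8, 2.4, 0.2]
finger_gap: 0.0005
```

Request:
play_rows(dp=[[0.03, -0.2, 0], [0.03, -0.2, 0], [0, 0, 0]], rot=[[0, 0, 0], [0, 0, 0], [0, 0, 0]], hand=[0, 0, 0])

```text
clock: 7.6
tool_pos: [0.445, 0.0695, 0.0808]
tool_rot: [0.0, 0.991, 0.137, 0.0]
contact_force: [-0.5, -0.1, -1.1]
finger_gap: 0.0006
```

Request:
play_rows(dp=[[0.03, -0.2, 0], [0.03, -0.2, 0], [0, 0, 0]], rot=[[0, 0, 0], [0, 0, 0], [0, 0, 0]], hand=[0, 0, 0])

```text
clock: 7.9
tool_pos: [0.4455, 0.0663, 0.0807]
tool_rot: [-0.0, 0.991, 0.137, 0.0]
contact_force: [0.9, 4.1, 0.3]
finger_gap: 0.0008
```

Request:
play_rows(dp=[[0.02, -0.1, 0], [0.02, -0.1, 0], [0, 0, 0]], rot=[[0, 0, 0], [0, 0, 0], [0, 0, 0]], hand=[0, 0, 0])

```text
clock: 8.2
tool_pos: [0.446, 0.0643, 0.0808]
tool_rot: [-0.0, 0.991, 0.137, 0.0]
contact_force: [1.0, 5.1, 0.4]
finger_gap: 0.0007
```

Request:
play_rows(dp=[[0.02, -0.15, 0], [0.02, -0.15, 0], [0, 0, 0]], rot=[[0, 0, 0], [0, 0, 0], [0, 0, 0]], hand=[0, 0, 0])

```text
clock: 8.5
tool_pos: [0.4461, 0.0636, 0.0808]
tool_rot: [-0.002, 0.99, 0.138, 0.0]
contact_force: [0.3, 16.7, -0.3]
finger_gap: 0.0006
```

Request:
play_rows(dp=[[0.02, -0.15, 0], [0.02, -0.15, 0], [0, 0, 0]], rot=[[0, 0, 0], [0, 0, 0], [0, 0, 0]], hand=[0, 0, 0])

```text
clock: 8.8
tool_pos: [0.4462, 0.063, 0.0808]
tool_rot: [-0.004, 0.99, 0.138, 0.0]
contact_force: [-1.4, 27.5, 0.3]
finger_gap: 0.0004
```

Request:
play_rows(dp=[[-0.3, 1.5, 0], [-0.3, 1.5, 0], [0, 0, 4], [0, 0, 4], [0, 0, 4], [1, -1.5, 1], [1.4, -2, 0], [1.4, -2, 0], [1.4, -2, 0], [1.4, -2, 0], [1.4, -2, 0], [1.4, -2, 0], [1.4, -2, 0], [1.2, -1.5, 0], [0, 0, 0], [0, 0, 0]], rot=[[0, 0, 0], [0, 0, 0], [0, 0, -8], [0, 0, -8], [0, 0, -8], [0, 0, -8], [0, 0, -8], [0, 0, -8], [0, 0, -8], [0, 0, -8], [0, 0, -8], [0, 0, -8], [0, 0, -8], [0, 0, 0], [0, 0, 0], [0, 0, 0]], hand=[0, 0, 0, 0, 0, 0, 0, 0, 0, 0, 0, 0, 0, 0, 0, 0])

```text
clock: 10.4
tool_pos: [0.5603, -0.0824, 0.2103]
tool_rot: [0.0, 0.808, -0.59, -0.0]
contact_force: [-0.1, 0.4, 0.0]
finger_gap: 0.0005
```

```bash
python3 - <<'E'
from cell import env
import cv2,numpy as np,pickle
from h import *
s=env.get_state();print(s["tool_pos"],s["tool_rot"],s["joint_positions"])
d={n:env.get_image(n) for n in("top","side")}
pickle.dump(d,open("d4.pkl","wb"))
for n in d: print(n,proj(d[n],s["tool_pos"]))
a=cv2.resize(d["top"]["image"][170:240,260:340],None,fx=5,fy=5,interpolation=cv2.INTER_CUBIC)
b=cv2.resize(d["side"]["image"][170:260,260:340],None,fx=5,fy=5,interpolation=cv2.INTER_CUBIC)
a=cv2.copyMakeBorder(a,0,100,0,0,0)
cv2.imwrite("pics/p6.png",np.hstack([a,b]))
E
```

```text
[ 0.56025423 -0.0823854   0.21034773] [ 4.15475186e-04  8.07744752e-01 -5.89532091e-01 -3.95303377e-04] [-2.36207259e-01  3.22899700e-02  1.55243726e+00 -4.63534369e-04
  1.55791458e+00  1.02475808e+00]
top [330.34683237 189.47808174]
side [329.18487273 162.83573131]
```

View pics/p6.png

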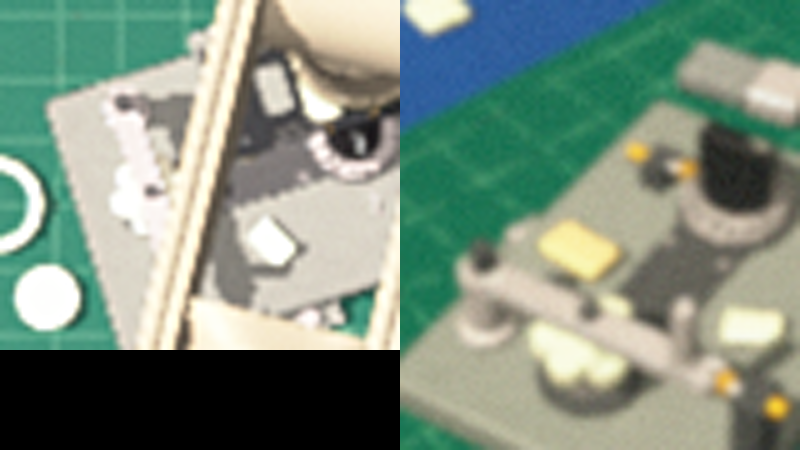

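The keeper is shut: its nose sits in the catch at (725,382). The wing top is at (738,140) in the crop, which agrees with the pose estimate. Next I'll check the fingertip height in the image.

```bash
python3 - <<'E'
import pickle,numpy as np,cv2;from h import *
a=pickle.load(open("d0.pkl","rb"));b=pickle.load(open("d4.pkl","rb"))
D=cv2.absdiff(a["side"]["image"],b["side"]["image"]).max(2)
for v in range(128,174,2): print(v,*["%3d"%x for x in D[v,306:352:2]])
for z in (.21,.225,.24,.26): print(z,proj(b["side"],[.5603,-.0824,z]))
E
```

```text
128  76 109 129 131 131 126 114 120  86  70  45  81 166 159 140 140 193 179  67   3  10   5  10
130  24   3  41  85 110 123 123 101  97 122  78 119 182 176 147 120 118  79   6  13   8   4   5
132  12  19  24  19  20  13  12  89 178 191 144 127 160 150 155 128  31  14   9   4   7   5   6
134  44  38  23  27  67 121 143  81  60 113 140 158  83  37  43  21   4   4   4   6   3   3   2
136  42  43  45 103 147 135 127 139  70  60 140 156  85  39  67  27   5   4   6   9   3   3   3
138  28  44  60 141 176 165 165 138  93  20  89  89  25  51  64  29   6   8   3   5   3  12  10
140  12  27  78 135 162 167 173 161 119 126  45  36  65  72  59  23   7   3   7  10   9   9   9
142  14   8   7  24  61 100 146 158 145 157  90  60  70  66  64  11   4   7   8   7   7   7   4
144  10  12   9  13   4   8  24  49  90 128  74  56  75  60  64  15  10   8   5   7   3   6   3
146   9  13  13   8   4   6   7   4   8  51  68  62  72  81  65  13   5  10   8  11   9   6   6
148   8   8   9   8   7   6   8   6   8  47  63  66  69  76  64  15   7   2  11   6   6  18  15
150  13  10  12  10   1   5   4   8   6  48 
[... 540 characters left out ...]
 15  10   8  10  16   8  12  12   7   6  13   9   4   9  11   9  13   7  16  10  10   3
164  12   7  11  10  14  10   7   7  12  12  10   9  13   4  14   6   9   7   5  12   6   8  15
166   9  11   8  15  12   9   5   8  10  10   6   9   8  11   4  10  12   9   8  11  12  11  14
168   9  10  16  15   7  13  13   9  12   9   9   8  14   9   9   5   3  14   8  13  11  14   6
170   5   9   5   6  11   4  10   7   3   7   9  11   9  12   5  10  12  12  14   6  11  12  13
172  15  11  11   2   4   7   8   9  14   5   3   8  11   9  10   7   8   6   4   6   7   6  11
0.21 [329.17343645 162.9314695 ]
0.225 [329.34936505 158.35729901]
0.24 [329.52871169 153.69425884]
0.26 [329.77333193 147.33409509]
```

The tips appear about 25 mm above the reported TCP. I'll check that by gently touching the wing's top with the shut fingers.

Request:
play_rows(dp=[[0, 0, -4], [0, 0, -4], [0, 0, -2], [0, 0, -0.8], [0, 0, 0]], rot=[[0, 0, 0], [0, 0, 0], [0, 0, 0], [0, 0, 0], [0, 0, 0]], hand=[0, 0, 0, 0, 0])

```text
clock: 11.0
tool_pos: [0.5597, -0.0813, 0.102]
tool_rot: [0.0, 0.808, -0.589, -0.001]
contact_force: [-0.1, -0.8, 0.4]
finger_gap: 0.0001
```

Request:
play_rows(dp=[[0, 0, -0.4], [0, 0, -0.4], [0, 0, 0]], rot=[[0, 0, 0], [0, 0, 0], [0, 0, 0]], hand=[0, 0, 0])

```text
clock: 11.3
tool_pos: [0.5611, -0.0821, 0.0954]
tool_rot: [-0.0, 0.808, -0.589, 0.001]
contact_force: [0.2, 0.4, -1.1]
finger_gap: 0.0004
```

Request:
play_rows(dp=[[0, 0, -0.3], [0, 0, 0]], rot=[[0, 0, 0], [0, 0, 0]], hand=[0, 0])

```text
clock: 11.5
tool_pos: [0.5606, -0.082, 0.0917]
tool_rot: [0.0, 0.808, -0.589, -0.0]
contact_force: [0.0, -0.4, 0.0]
finger_gap: 0.0007
```

Request:
play_rows(dp=[[0, 0, -0.3], [0, 0, 0]], rot=[[0, 0, 0], [0, 0, 0]], hand=[0, 0])

```text
clock: 11.7
tool_pos: [0.5604, -0.0819, 0.0883]
tool_rot: [0.0, 0.808, -0.589, -0.0]
contact_force: [-0.6, -0.1, 0.1]
finger_gap: 0.0006
```

Request:
play_rows(dp=[[0, 0, -0.4], [0, 0, -0.4], [0, 0, 0]], rot=[[0, 0, 0], [0, 0, 0], [0, 0, 0]], hand=[0, 0, 0])

```text
clock: 12.0
tool_pos: [0.56, -0.0818, 0.0797]
tool_rot: [0.0, 0.808, -0.589, -0.001]
contact_force: [-1.1, 0.3, -0.1]
finger_gap: 0.0003
```

Request:
play_rows(dp=[[0, 0, -0.4], [0, 0, 0]], rot=[[0, 0, 0], [0, 0, 0]], hand=[0, 0])

```text
clock: 12.2
tool_pos: [0.5603, -0.0819, 0.0761]
tool_rot: [0.0, 0.808, -0.589, -0.0]
contact_force: [1.1, -0.4, 0.5]
finger_gap: 0.0002
```

Request:
play_rows(dp=[[0, 0, -0.4], [0, 0, 0]], rot=[[0, 0, 0], [0, 0, 0]], hand=[0, 0])

```text
clock: 12.4
tool_pos: [0.5603, -0.0819, 0.0721]
tool_rot: [0.0, 0.808, -0.589, -0.0]
contact_force: [-1.1, 0.3, -0.1]
finger_gap: 0.0003
```

Request:
play_rows(dp=[[0, 0, -0.4], [0, 0, 0]], rot=[[0, 0, 0], [0, 0, 0]], hand=[0, 0])

```text
clock: 12.6
tool_pos: [0.5603, -0.0819, 0.0681]
tool_rot: [0.0, 0.808, -0.589, -0.0]
contact_force: [0.3, 0.0, -1.1]
finger_gap: 0.0001
```

Request:
play_rows(dp=[[0, 0, -0.3], [0, 0, 0]], rot=[[0, 0, 0], [0, 0, 0]], hand=[0, 0])

```text
clock: 12.8
tool_pos: [0.5604, -0.0819, 0.0653]
tool_rot: [0.0, 0.808, -0.589, -0.0]
contact_force: [0.1, 0.4, 0.5]
finger_gap: 0.0007
```

Request:
play_rows(dp=[[0, 0, -0.3], [0, 0, 0]], rot=[[0, 0, 0], [0, 0, 0]], hand=[0, 0])

```text
clock: 13.0
tool_pos: [0.5604, -0.0819, 0.0623]
tool_rot: [0.0, 0.808, -0.589, -0.0]
contact_force: [-1.0, -0.7, -0.2]
finger_gap: 0.0004
```

Request:
play_rows(dp=[[0, 0, -0.3], [0, 0, 0]], rot=[[0, 0, 0], [0, 0, 0]], hand=[0, 0])

```text
clock: 13.2
tool_pos: [0.5613, -0.0821, 0.0604]
tool_rot: [-0.0, 0.808, -0.589, 0.001]
contact_force: [0.1, -0.5, 3.6]
finger_gap: 0.0008
```

Contact came at reported z≈0.061 on a 90 mm top, so the tips sit about 29 mm above the reported TCP. I'll open, straddle the wing and bring the real tips to about 61 mm.

Request:
play_rows(dp=[[0, 0, 1], [0, 0, 0.5], [0, 0, 0], [0, 0, 0], [0, 0, 0], [0, 0, 0], [0, 0, 0], [0, 0, 0]], rot=[[0, 0, 0], [0, 0, 0], [0, 0, 0], [0, 0, 0], [0, 0, 0], [0, 0, 0], [0, 0, 0], [0, 0, 0]], hand=[5, 5, 5, 5, 5, 5, 5, 5])

```text
clock: 14.0
tool_pos: [0.5605, -0.082, 0.0745]
tool_rot: [0.0, 0.808, -0.589, -0.0]
contact_force: [-0.1, -0.2, -1.3]
finger_gap: 0.0497
```

Request:
play_rows(dp=[[0, 0, -1], [0, 0, -1], [0, 0, -1], [0, 0, -1], [0, 0, -0.2], [0, 0, 0]], rot=[[0, 0, 0], [0, 0, 0], [0, 0, 0], [0, 0, 0], [0, 0, 0], [0, 0, 0]], hand=[5, 5, 5, 5, 5, 5])

```text
clock: 14.6
tool_pos: [0.56, -0.0819, 0.0318]
tool_rot: [0.0, 0.808, -0.589, -0.001]
contact_force: [-0.5, 0.0, -0.2]
finger_gap: 0.05
```

Next, a gentle close so I can see how well the tool is centred on the knob.

Request:
play_rows(dp=[[0, 0, 0], [0, 0, 0], [0, 0, 0], [0, 0, 0], [0, 0, 0], [0, 0, 0], [0, 0, 0], [0, 0, 0]], rot=[[0, 0, 0], [0, 0, 0], [0, 0, 0], [0, 0, 0], [0, 0, 0], [0, 0, 0], [0, 0, 0], [0, 0, 0]], hand=[1, 1, 1, 1, 1, 1, 1, 1], force=15)

```text
clock: 15.4
tool_pos: [0.5606, -0.0812, 0.033]
tool_rot: [-0.0, 0.808, -0.589, -0.0]
contact_force: [-3.4, 4.6, 3.6]
finger_gap: 0.0139
```

```bash
python3 - <<'E'
from cell import env
s=env.get_state();print({k:s[k].round(4) if hasattr(s[k],'round') else s[k] for k in s})
E
```

```text
{'clock': 15.4, 'joint_positions': array([-2.3510e-01,  1.7030e-01,  1.7383e+00,  1.1000e-03,  1.2335e+00,
        1.0248e+00]), 'joint_vel': array([ 0.0007, -0.0002, -0.0026,  0.0008,  0.0007, -0.0002]), 'joint_efforts': array([ -2.5047, -52.2921, -44.9537,  -1.4758,  -1.2855,  -0.1149]), 'tool_pos': array([ 0.5606, -0.0812,  0.033 ]), 'tool_rot': array([-4.000e-04,  8.080e-01, -5.892e-01, -4.000e-04]), 'contact_force': array([-3.4242,  4.5536,  3.627 ]), 'wrist_torque': array([ 0.8837,  0.3944, -0.1026]), 'finger_gap': 0.013889678256053056}
```

Request:
play_rows(dp=[[0, 0.1, 0.15], [0, 0, 0], [0, 0, 0], [0, 0, 0]], rot=[[0, 0, 0], [0, 0, 0], [0, 0, 0], [0, 0, 0]], hand=[1, 1, 1, 1], force=45)

```text
clock: 15.8
tool_pos: [0.5605, -0.0812, 0.0331]
tool_rot: [0.0, 0.808, -0.589, -0.0]
contact_force: [5.4, 0.0, -11.5]
finger_gap: 0.0135
```

```bash
cat > st.py <<'E'
from cell import env
import numpy as np
s=env.get_state();q=s["tool_rot"]
print(round(s["clock"],2),"p",(s["tool_pos"]*1e3).round(1),"yaw",np.degrees(2*np.arctan2(q[2],q[1])).round(2),"F",s["contact_force"].round(1),"M",s["wrist_torque"].round(3),"gap",round(s["finger_gap"]*1e3,1),"j6",s["joint_positions"][5].round(3),s["joint_efforts"][5].round(3))
E
python3 st.py
```

```text
15.8 p [560.5 -81.2  33.1] yaw -72.22 F [  5.4   0.  -11.5] M [-0.125 -1.024 -0.126] gap 13.5 j6 1.026 -0.126
```

Request:
play_rows(dp=[[0, 0, -0.1], [0, 0, 0], [0, 0, 0], [0, 0, 0], [0, 0, 0], [0, 0, 0], [0, 0, 0], [0, 0, 0], [0, 0, 0], [0, 0, 0], [0, 0, 0]], rot=[[0, 0, 0], [0, 0, -2], [0, 0, -2], [0, 0, -2], [0, 0, -2], [0, 0, -2], [0, 0, -2], [0, 0, -2], [0, 0, -2], [0, 0, 0], [0, 0, 0]], hand=[1, 1, 1, 1, 1, 1, 1, 1, 1, 1, 1])

```text
clock: 16.9
tool_pos: [0.5606, -0.0815, 0.0331]
tool_rot: [0.0, 0.718, -0.696, 0.0]
contact_force: [1.9, -2.8, -6.3]
finger_gap: 0.0135
```

```bash
python3 st.py
```

```text
16.9 p [560.6 -81.5  33.1] yaw -88.16 F [ 1.9 -2.8 -6.3] M [-0.641 -0.416  0.043] gap 13.5 j6 1.305 0.181
```

Request:
play_rows(dp=[[0, 0, 0], [0, 0, 0], [0, 0, 0], [0, 0, 0]], rot=[[0, 0, -1], [0, 0, -1], [0, 0, 0], [0, 0, 0]], hand=[1, 1, 1, 1])

```text
clock: 17.3
tool_pos: [0.5606, -0.0815, 0.0331]
tool_rot: [-0.0, -0.706, 0.709, -0.0]
contact_force: [2.6, -5.2, -7.6]
finger_gap: 0.0134
```

```bash
python3 st.py
```

```text
17.3 p [560.6 -81.5  33.1] yaw 269.75 F [ 2.6 -5.2 -7.6] M [-0.853 -0.49  -0.002] gap 13.4 j6 1.341 0.085
```

Request:
play_rows(dp=[[0, 0, 0], [0, 0, 0], [0, 0, 0], [0, 0, 0], [0, 0, 0]], rot=[[0, 0, -1], [0, 0, -1], [0, 0, -1], [0, 0, 0], [0, 0, 0]], hand=[1, 1, 1, 1, 1])

```text
clock: 17.8
tool_pos: [0.5606, -0.0816, 0.0331]
tool_rot: [-0.0, -0.687, 0.727, -0.0]
contact_force: [2.3, -4.7, -7.7]
finger_gap: 0.0138
```

```bash
python3 st.py
```

```text
17.8 p [560.6 -81.6  33.1] yaw 266.75 F [ 2.3 -4.7 -7.7] M [-0.942 -0.428  0.158] gap 13.8 j6 1.393 0.177
```

Request:
play_rows(dp=[[0, 0, 0], [0, 0, 0], [0, 0, 0], [0, 0, 0], [0, 0, 0], [0, 0, 0], [0, 0, 0], [0, 0, 0], [0, 0, 0], [0, 0, 0]], rot=[[0, 0, -2], [0, 0, -2], [0, 0, -2], [0, 0, -2], [0, 0, -2], [0, 0, -2], [0, 0, -2], [0, 0, -2], [0, 0, 0], [0, 0, 0]], hand=[1, 1, 1, 1, 1, 1, 1, 1, 1, 1])

```text
clock: 18.8
tool_pos: [0.5605, -0.0819, 0.033]
tool_rot: [-0.001, -0.579, 0.815, -0.0]
contact_force: [1.3, -6.3, -7.9]
finger_gap: 0.0135
```

```bash
python3 st.py
```

```text
18.8 p [560.5 -81.9  33. ] yaw 250.74 F [ 1.3 -6.3 -7.9] M [-1.112 -0.362  0.092] gap 13.5 j6 1.673 0.133
```

Request:
play_rows(dp=[[0, 0, 0], [0, 0, 0], [0, 0, 0]], rot=[[0, 0, -1.5], [0, 0, 0], [0, 0, 0]], hand=[1, 1, 1])

```text
clock: 19.1
tool_pos: [0.5604, -0.0819, 0.0331]
tool_rot: [-0.001, -0.568, 0.823, -0.0]
contact_force: [2.1, -7.3, -7.9]
finger_gap: 0.0137
```

```bash
python3 st.py
```

```text
19.1 p [560.4 -81.9  33.1] yaw 249.24 F [ 2.1 -7.3 -7.9] M [-1.141 -0.348  0.091] gap 13.7 j6 1.699 0.102
```

Request:
play_rows(dp=[[0, 0, 0], [0, 0, 0], [0, 0, 0]], rot=[[0, 0, -1], [0, 0, 0], [0, 0, 0]], hand=[1, 1, 1])

```text
clock: 19.4
tool_pos: [0.5605, -0.082, 0.0331]
tool_rot: [-0.001, -0.561, 0.828, -0.0]
contact_force: [2.0, -7.3, -7.8]
finger_gap: 0.0138
```

```bash
python3 st.py
```

```text
19.4 p [560.5 -82.   33.1] yaw 248.23 F [ 2.  -7.3 -7.8] M [-1.148 -0.352  0.032] gap 13.8 j6 1.716 0.087
```

Request:
play_rows(dp=[[0, 0, 0], [0, 0, 0], [0, 0, 0]], rot=[[0, 0, -1], [0, 0, 0], [0, 0, 0]], hand=[1, 1, 1])

```text
clock: 19.7
tool_pos: [0.5604, -0.082, 0.033]
tool_rot: [-0.001, -0.554, 0.833, -0.0]
contact_force: [2.2, -5.9, -7.5]
finger_gap: 0.0137
```

```bash
python3 st.py
```

```text
19.7 p [560.4 -82.   33. ] yaw 247.24 F [ 2.2 -5.9 -7.5] M [-1.175 -0.372  0.108] gap 13.7 j6 1.734 0.155
```

Request:
play_rows(dp=[[0, 0, 0], [0, 0, 0], [0, 0, 0]], rot=[[0, 0, -1], [0, 0, 0], [0, 0, 0]], hand=[1, 1, 1])

```text
clock: 20.0
tool_pos: [0.5605, -0.082, 0.0331]
tool_rot: [-0.001, -0.546, 0.837, -0.0]
contact_force: [1.5, -5.9, -7.2]
finger_gap: 0.014
```

```bash
python3 st.py
```

```text
20.0 p [560.5 -82.   33.1] yaw 246.25 F [ 1.5 -5.9 -7.2] M [-1.147 -0.357  0.177] gap 14.0 j6 1.751 0.222
```

Request:
play_rows(dp=[[0, 0, 0], [0, 0, 0], [0, 0, 0], [0, 0, 0], [0, 0, 0], [0, 0, 0], [0, 0, 0], [0, 0, 0], [0, 0, 0], [0, 0, 0]], rot=[[0, 0, -2], [0, 0, -2], [0, 0, -2], [0, 0, -2], [0, 0, -2], [0, 0, -2], [0, 0, -2], [0, 0, -2], [0, 0, 0], [0, 0, 0]], hand=[1, 1, 1, 1, 1, 1, 1, 1, 1, 1])

```text
clock: 21.0
tool_pos: [0.5602, -0.0823, 0.033]
tool_rot: [-0.001, -0.424, 0.905, -0.001]
contact_force: [0.5, -8.3, -6.6]
finger_gap: 0.0138
```

```bash
python3 st.py
```

```text
21.0 p [560.2 -82.3  33. ] yaw 230.23 F [ 0.5 -8.3 -6.6] M [-1.358 -0.182  0.066] gap 13.8 j6 2.031 0.136
```

Request:
play_rows(dp=[[0, 0, 0], [0, 0, 0], [0, 0, 0]], rot=[[0, 0, -1], [0, 0, 0], [0, 0, 0]], hand=[1, 1, 1])

```text
clock: 21.3
tool_pos: [0.5602, -0.0823, 0.033]
tool_rot: [-0.001, -0.417, 0.909, -0.001]
contact_force: [1.6, -8.7, -7.2]
finger_gap: 0.0137
```

```bash
python3 st.py
```

```text
21.3 p [560.2 -82.3  33. ] yaw 229.23 F [ 1.6 -8.7 -7.2] M [-1.381 -0.149  0.116] gap 13.7 j6 2.048 0.094
```

Request:
play_rows(dp=[[0, 0, 0], [0, 0, 0], [0, 0, 0]], rot=[[0, 0, -0.6], [0, 0, 0], [0, 0, 0]], hand=[1, 1, 1])

```text
clock: 21.6
tool_pos: [0.5602, -0.0823, 0.0331]
tool_rot: [-0.001, -0.412, 0.911, -0.001]
contact_force: [0.5, -8.9, -6.1]
finger_gap: 0.014
```

```bash
python3 st.py
```

```text
21.6 p [560.2 -82.3  33.1] yaw 228.63 F [ 0.5 -8.9 -6.1] M [-1.378 -0.18   0.042] gap 14.0 j6 2.058 0.077
```

Request:
play_rows(dp=[[0, 0, 0], [0, 0, 0], [0, 0, 0]], rot=[[0, 0, -0.6], [0, 0, 0], [0, 0, 0]], hand=[1, 1, 1])

```text
clock: 21.9
tool_pos: [0.5602, -0.0823, 0.0331]
tool_rot: [-0.001, -0.407, 0.913, -0.001]
contact_force: [0.4, -8.1, -6.9]
finger_gap: 0.0135
```

```bash
python3 st.py
```

```text
21.9 p [560.2 -82.3  33.1] yaw 228.04 F [ 0.4 -8.1 -6.9] M [-1.374 -0.127  0.086] gap 13.5 j6 2.069 0.095
```

Request:
play_rows(dp=[[0, 0, 0], [0, 0, 0], [0, 0, 0]], rot=[[0, 0, -0.6], [0, 0, 0], [0, 0, 0]], hand=[1, 1, 1])

```text
clock: 22.2
tool_pos: [0.5602, -0.0823, 0.0331]
tool_rot: [-0.001, -0.402, 0.916, -0.001]
contact_force: [1.3, -8.6, -7.4]
finger_gap: 0.0138
```

```bash
python3 st.py
```

```text
22.2 p [560.2 -82.3  33.1] yaw 227.44 F [ 1.3 -8.6 -7.4] M [-1.314 -0.158  0.087] gap 13.8 j6 2.079 0.138
```

Request:
play_rows(dp=[[0, 0, 0], [0, 0, 0], [0, 0, 0]], rot=[[0, 0, -0.6], [0, 0, 0], [0, 0, 0]], hand=[1, 1, 1])

```text
clock: 22.5
tool_pos: [0.5602, -0.0823, 0.033]
tool_rot: [-0.001, -0.397, 0.918, -0.001]
contact_force: [1.1, -7.9, -6.6]
finger_gap: 0.0138
```

```bash
python3 st.py
```

```text
22.5 p [560.2 -82.3  33. ] yaw 226.84 F [ 1.1 -7.9 -6.6] M [-1.304 -0.203  0.163] gap 13.8 j6 2.09 0.173
```

The third click's torque step sits at about -132.4° yaw (minimum at -131.4°, then rising 0.077→0.173). That is 20° after the second click and 60° from home. I'll take a last look before handing in.

```bash
python3 - <<'E'
from cell import env
import cv2,numpy as np
d={n:env.get_image(n) for n in("top","side")}
a=cv2.resize(d["top"]["image"][160:250,240:340],None,fx=4,fy=4,interpolation=cv2.INTER_CUBIC)
b=cv2.resize(d["side"]["image"][170:260,260:360],None,fx=4,fy=4,interpolation=cv2.INTER_CUBIC)
cv2.imwrite("pics/p7.png",np.hstack([a,b]))
E
python3 st.py
```

```text
22.6 p [560.2 -82.3  33. ] yaw 226.84 F [ 1.6 -7.5 -7.5] M [-1.383 -0.13   0.086] gap 13.9 j6 2.09 0.157
```

View pics/p7.png

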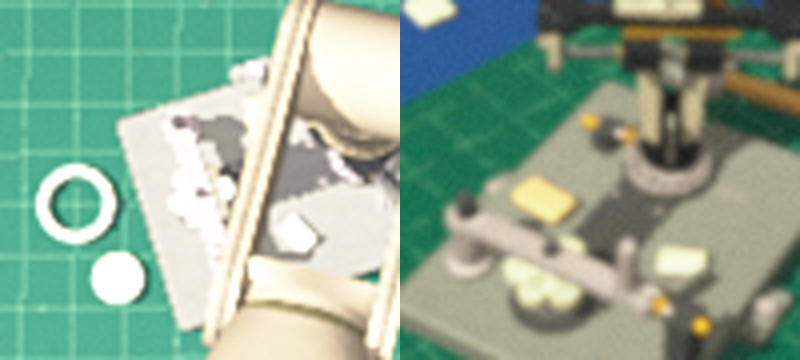

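Keeper still shut (nose in the catch at (660,305)), the fingers hold the wing, and the offcut, slab, bangle and disc look undisturbed. I'll add half a degree so the knob sits clearly in the third click, then hand in.

Request:
play_rows(dp=[[0, 0, 0], [0, 0, 0], [0, 0, 0]], rot=[[0, 0, -0.5], [0, 0, 0], [0, 0, 0]], hand=[1, 1, 1])

```text
clock: 22.9
tool_pos: [0.5602, -0.0824, 0.0331]
tool_rot: [-0.001, -0.393, 0.919, -0.001]
contact_force: [0.8, -8.2, -7.0]
finger_gap: 0.0137
```

```bash
python3 st.py; python3 -c "
from cell import env
print(env.hand_in())"
```

```text
22.9 p [560.2 -82.4  33.1] yaw 226.34 F [ 0.8 -8.2 -7. ] M [-1.333 -0.149  0.159] gap 13.7 j6 2.098 0.204
the job is handed in; nothing more can be done
None
```

The keeper is shut in its catch, and the knob is held at the third click with a 45 N grip setting. I handed in at 22.9 s; it reported no verdict.

- **Keeper:** I pushed it with the shut fingers until it met the hard stop, where the force rose to about 27 N. I did not feel a distinct snap past the roller. The last side view shows the nose still in the catch.
- **Knob:** I turned it 61.4° clockwise from home. Torque steps marked clicks one, two and three at about 20° spacing. The third step is centred near 60° of turn, and the final wrist-joint torque of 0.20 N m fits sitting just past it.
- **What disagreed:**
  - The fingertips were really about 29 mm above the reported tool point. My first sweep therefore passed over the keeper post without moving it. I found the offset by touching the wing's top and corrected for it.
  - The two cameras also differed by about 5 mm on the stand's position.
- **At the end:** The arm still carried about 8 N sideways and 7 N vertically on the knob. In the last pictures the slab, offcut, bangle and disc looked unmoved. I did not check the brush, phone or caliper again.

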